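Seat the big camera lens in the sprung V-nest and hold it pressed

TASK

Take the big lens barrel (the one that is both thick and long) from the rack of three and gently seat it in the V-nest of the checking fixture: lying centred along the V, on both V faces, glass end towards the chequered test card. Press it down so that the sprung nest sinks at least half of its 12 mm travel, and finish while still holding it pressed there; leave the other two lenses, the jar and the small brown carton where they are.

Things in the scene. Friction and masses are not known exactly. Their poses are not given: they have to be found in the camera images.
- lens: The big lens: black barrel, 40 mm diameter, 130 mm long, 0.3 to 0.55 kg; at its rear (+x) end a steel mount stub, 26 mm diameter, 14 mm long; glass at the other end. Origin on the axis, mid-length of the 130 mm; x along the axis from glass to mount, level at the start; its turn about x means nothing. Lies in one of the rack's cradles, axis 52 mm above the table, finger room on both sides.
- lens_glass (a point): Centre of the big lens's glass end face, on its axis, 65 mm from lens towards -x.
- short_lens: Another lens on the rack, not wanted: 40 mm diameter but only 85 mm long (plus its 14 mm mount). Origin on its axis, mid-length. To be left alone.
- thin_lens: Another lens on the rack, not wanted: 130 mm long but only 26 mm in diameter. Origin on its axis, mid-length. To be left alone.
- rack: White plastic rack, 170 x 270 mm, board 12 mm thick, fixed; origin at the centre of its underside. Three cradles, 80 mm apart along y, each of two 10 mm steel rods along x (tops 35 mm above the table, within 16 mm of the lens's axis sideways). Which lens lies in which cradle varies; all glass ends face the rack's -x side.
- fixture: Checking fixture, fixed: aluminium base plate 250 x 110 x 12 mm. Origin on the table below the middle of the nest; x along the V. The test card, an upright white panel 90 mm wide with black squares, 87 mm high over the table, stands at x = -150 mm.
- vee (a point): Where lens's origin lies when fully seated and centred; moves with the nest; 78 mm above the table with the nest up. x along the V, away from the test card (the seated lens has the same x direction), y across, z up. Two pairs of 90 degree V supports, 18 mm long, stand 51 mm either side of it along x; between them an 84 mm gap for the fingers, open at the sides and to 44 mm below it.
- vee_left: The two grey V faces on the +y side of vee (one contact line), carried by the nest; they end 4 mm below the seated lens's axis.
- vee_right: The two V faces on the -y side of vee (the other contact line). Carried by the nest.
- nest (a joint): How far the sprung nest is pressed down, m: 0 up, 0.012 at its bottom stop. It stays up under the lens's own weight; 6 mm takes about 6 N more, the stop 9 N (0.5 N/mm). The nest also floats sideways (along y of vee) up to 5 mm on a weak spring (0.1 N/mm), so it aligns itself under the lens.
- jar: Small jar, 40 mm diameter, 60 mm high, between rack and fixture. Bystander.
- carton: Small brown carton, 60 x 45 x 55 mm, between rack and fixture, further from the robot. Bystander.
Not all that is in view belongs to the job. What is shaped like the lens but blue, green or purple is not meant.

How it is judged:
By the outcome, as a careful person would: the job done as asked, in the order asked, and still so for the second after the job is handed in, while the arm keeps its last pose, push and grip.
It also fails if it takes over 42 s, if anything falls off the work surface, if the arm or the gripper's body presses on something with over 40 N, if the wrist force passes 120 N, or if a joint passes its speed limit or range.

ROBOT

A 6-joint arm with a two-finger parallel gripper is mounted at the origin on the work surface. World frame = base frame: x ahead of the robot, y to its left, z up, the work surface at z = 0. Lengths are in mm, angles in rad, forces in N, time in s.
With the tool pointing down it reaches from about 325 to 850 mm from the base axis. Payload 15.5 kg.
Tool frame: the origin (TCP) lies at the very end of the fingers, on their centre line; the grasp point (between the pads) lies r.grasp_offset behind it (r.grasp_offset is the distance from the TCP to the grasp point, in mm); z points along the fingers, y is the line along which they close (so a half turn about z gives the same grasp; the last joint's range is limited). The gripper opens to 91 mm and grips with 3 to 60 N. Pads are 32 mm wide; open, the fingers measure 118 mm over their backs; the gripper's body (76 mm by 178 mm) begins 60 mm behind the grasp point.
Start: joints at [-1.359, 0.494, 1.345, -0, 1.302, -0.096], TCP at [189.353, -595.627, 186.315] pointing down, gripper open.
Joint ranges: [-2.91, 2.91], [-0.82, 2.16], [0.22, 2.67], [-1.22, 4.37], [0.12, 2.79], [-3.08, 3.08]. Speed limits (rad/s): [1.89, 1.89, 2.57, 3.01, 3.01, 3.01].

INTERFACE

Orientations are given as a unit quaternion [w, x, y, z].
In Python, from bench import r, vision gives the robot as it stands. Calls block until the motion is done:
- r.move_to(position, orientation): joint-space move of the TCP to a pose.
- r.move_l(position, max_speed=150, frame=None): straight line of the TCP; frame=None keeps the orientation; max_speed is the mean speed in mm/s.
- r.set_joints(angles): joint-space move.
- r.gripper_open() and r.close_gripper(force=None): open the fingers fully, or close them until they stop; force is the grip in N (None keeps the last).
- r.wait(seconds).
- r.ik(position, orientation): joint angles nearest the present ones, or None.
- r.read_state(): the state.
- vision.capture(name): name is "scene" or "side" or "wrist"; returns a dict with "color" (480x640x3 uint8, red, green, blue), "K" (3x3 intrinsics, pixels), "xyz" and "rotation" of the camera in the world. Camera axes: x right, y up, looking along -z (the intrinsics and any distortion apply to the point x, -y, -z); pixel columns grow to the right and rows downward; lengths in mm; the calibration is good to about 2 mm. A picture is of the moment at which its call begins. There is no depth.
A pose or a line that the arm cannot do raises r.PlanningError and nothing moves.
- r.close_job(): hands the job in; it is judged then, once.
Trained networks look in a picture, given as the dict that the camera call returned (one of the last four; its "shot" number tells which), for a name from the list of things; names that differ only in an ending like _2 or _b are one class to them, and where a whole thing is asked for, a point or a joint stands for the part that bears it (a point fixed in the world has none). Each returns a list of dicts, best first, with "conf" (0 to 1); they miss things now and then, are a little off and sometimes report something else, mostly with a low value. They report only what shows in the picture. A call takes as long as a camera call. They do not tell look-alikes from the thing itself.
- vision.silhouettes(picture, target): "mask" (480x640 bool, what is visible of it) and "uv" ([column, row] in pixels, amid what is visible of it).
- vision.pinpoint(picture, target): "uv" ([column, row] in pixels: a listed point, or the origin of a listed thing).
The state is a dict: "t": time; "joint_pos": joint angles; "joint_vel": joint speeds; "tau": joint torques, N m; "tool_pos": TCP position; "ee_rot": TCP orientation; "force": force on the tool from outside, world axes, zero at the start; "torque": the same for the moment, N m; "gripper_width": finger opening in mm; "finger_force": force on a finger pad.
Only numpy, scipy, OpenCV 4.12 (cv2) and the standard library are available. Lean on these libraries where they do the work, as an engineer would, in place of code of your own. Each camera call takes 0.05 s, during which the arm holds its last target. There are 200 camera calls.

## Working session

There is one attempt and no reset: what is moved stays moved. The work goes in short steps, each a Python script; the robot and the scene stay as the last script left them, time stands still between calls to the robot, and variables do not carry over. Pictures are saved under pics/ and viewed, at most 10 in all, crops included, and the job is handed in when it is done.

```bash
mkdir -p pics; ls; python3 - <<'E'
from bench import r, vision
import cv2,numpy as np
print(r.grasp_offset, r.read_state()['t'], r.read_state()['ee_rot'])
ims=[]
for n in ("scene","side"):
    p=vision.capture(n); cv2.imwrite(f'pics/{n}0.png',p['color'][:,:,::-1])
    print(n,p['K'].tolist(),np.round(p['xyz']),np.round(p['rotation'],3).tolist(),[k for k in p])
    for t in ("lens","lens_glass","short_lens","thin_lens","rack","fixture","vee","jar","carton"):
        print(t,[(np.round(d['uv']).tolist(),round(d['conf'],2)) for d in vision.pinpoint(p,t)][:4])
E
```

```text
pics
18.8 0.0 [-6.02901671e-04  9.88183247e-01  1.53275917e-01 -3.11897798e-05]
scene [[558.0042889260078, 0.0, 328.90119248046074], [0.0, 558.0042889260078, 244.29031133676065], [0.0, 0.0, 1.0]] [1120.  702.  920.] [0.354, 0.149, 0.353, 0.853] ['color', 'K', 'xyz', 'rotation', 'shot']
lens [([296.0, 143.0], 0.97), ([397.0, 229.0], 0.87), ([322.0, 270.0], 0.76), ([551.0, 308.0], 0.69)]
lens_glass [([278.0, 140.0], 0.9), ([416.0, 224.0], 0.82), ([561.0, 332.0], 0.73), ([475.0, 239.0], 0.63)]
short_lens [([352.0, 291.0], 0.87), ([310.0, 231.0], 0.74)]
thin_lens [([368.0, 320.0], 0.93)]
rack [([342.0, 308.0], 0.64)]
fixture []
vee [([198.0, 190.0], 0.75)]
jar [([310.0, 231.0], 0.6)]
carton [([227.0, 284.0], 0.64)]
side [[513.350563360896, 0.0, 319.74487645141147], [0.0, 513.350563360896, 241.21454968180998], [0.0, 0.0, 1.0]] [-101. 1089.  824.] [-0.243, -0.126, 0.471, 0.839] ['color', 'K', 'xyz', 'rotation', 'shot']
lens [([295.0, 254.0], 0.98), ([346.0, 351.0], 0.94), ([367.0, 293.0], 0.93), ([300.0, 410.0], 0.65)]
lens_glass [([267.0, 409.0], 0.9), ([310.0, 264.0], 0.66), ([384.0, 310.0], 0.58), ([375.0, 354.0], 0.56)]
short_lens [([271.0, 272.0], 0.96)]
thin_lens [([245.0, 283.0], 0.82)]
rack [([273.0, 284.0], 0.68)]
fixture [([351.0, 212.0], 0.82)]
vee [([353.0, 192.0], 0.67)]
jar [([345.0, 263.0], 0.64)]
carton [([350.0, 205.0], 0.72), ([281.0, 237.0], 0.58)]
```

View pics/scene0.png

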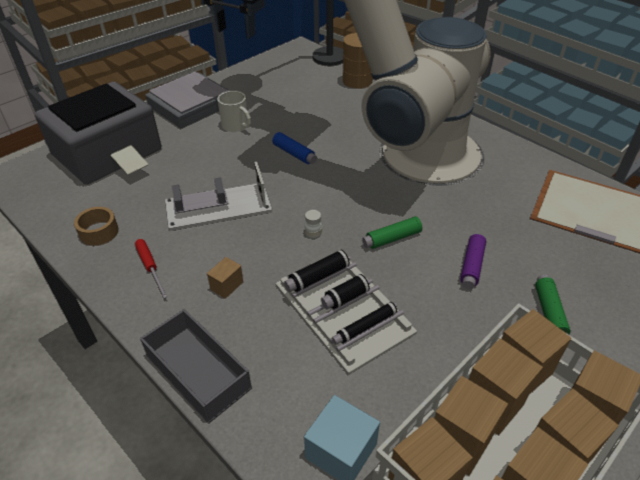

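View pics/side0.png

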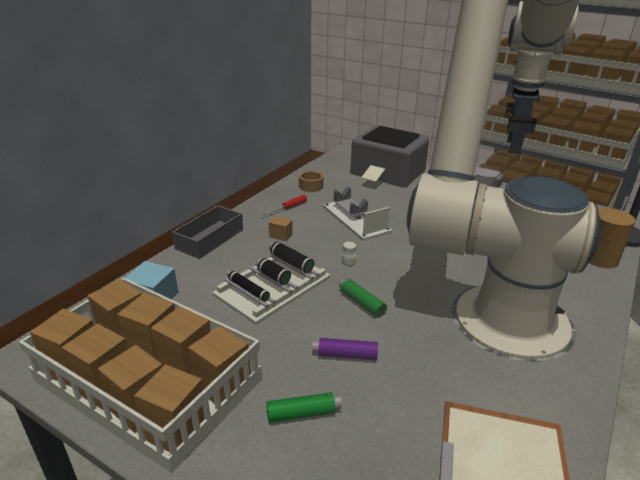

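The scene view shows the big lens in the cradle nearest the fixture, at scene (320,270) and side (293,256). Its glass points toward the robot, at about scene (348,258). The fixture is at scene (215,203), with V supports at (180,197) and (220,187) and the card at (262,185). The short and thin lenses sit further away. I'll triangulate next.

```bash
cat > h.py <<'E'
from bench import r, vision
import cv2, numpy as np
from scipy.spatial.transform import Rotation as R
def rot(p):
    q=np.array(p['rotation'],float)
    return q if q.shape==(3,3) else R.from_quat(q,scalar_first=True).as_matrix()
def ray(p,uv):
    d=np.linalg.inv(p['K'])@[uv[0],uv[1],1]; d=rot(p)@(d*[1,-1,-1])
    return np.array(p['xyz'],float), d/np.linalg.norm(d)
def atz(p,uv,z):
    o,d=ray(p,uv); return o+d*(z-o[2])/d[2]
def proj(p,X):
    c=rot(p).T@(np.array(X)-p['xyz'])*[1,-1,-1]; c=np.array(p['K'])@c; return c[:2]/c[2]
def tri(obs):
    A=np.zeros((3,3));b=np.zeros(3);res=[]
    for p,uv in obs:
        o,d=ray(p,uv);M=np.eye(3)-np.outer(d,d);A+=M;b+=M@o
    X=np.linalg.solve(A,b)
    return X,[np.round(proj(p,X)-uv,1).tolist() for p,uv in obs]
def down(yaw):  # tool down, tool y (closing) along world angle yaw
    c,s=np.cos(yaw),np.sin(yaw)   # columns x,y,z
    return R.from_matrix(np.array([[s,c,0],[-c,s,0],[0,0,-1]])).as_quat(scalar_first=True)
E
python3 - <<'E'
from h import *
a=vision.capture("scene");b=vision.capture("side")
for n,u,v in (("lens",(322,270),(295,254)),("vee",(198,190),(353,192)),("glass",(347,258),(310,264)),("jar",(313,222),(348,252)),("carton",(226,277),(281,229)),("carddtop",(260,180),(376,218))):
    print(n,*[x if isinstance(x,list) else np.round(x,1) for x in tri([(a,u),(b,v)])])
z=52
for n,u in (("lens",(322,270)),("glass",(347,258)),("mount",(290,286))):print(n,np.round(atz(a,u,z)))
for n,u in (("jar",(314,234)),("carton",(224,291)),("fix corners",(166,226)),("",(270,208)),("",(262,187)),("",(168,205))):print(n,np.round(atz(a,u,0)))
E
```

```text
lens [561.  128.9  55.2] [[-1.1, -3.5], [-1.8, 2.2]]
vee [ 595.3 -260.6   69.8] [[-1.1, -4.3], [-1.7, 2.7]]
glass [500.5 145.2  56.2] [[-0.8, -2.5], [-1.3, 1.7]]
jar [460.9   1.   34.8] [[-0.0, -0.2], [-0.1, 0.1]]
carton [705.4 -15.4  23.1] [[-0.1, -0.3], [-0.1, 0.2]]
carddtop [ 465.2 -181.9   58.9] [[-0.0, -0.0], [-0.0, 0.0]]
lens [564. 136.  52.]
glass [502. 149.  52.]
mount [642. 121.  52.]
jar [463.   6.   0.]
carton [723.  -4.   0.]
fix corners [ 696. -266.    0.]
 [ 475. -139.    0.]
 [ 436. -216.    0.]
 [ 649. -328.    0.]
```

```bash
cat >> h.py <<'E'
def look(xy,z,yaw,name,names):
    best=min((y for y in (yaw,yaw+np.pi) if r.ik([*xy,z],down(y)) is not None),key=lambda y:abs(r.ik([*xy,z],down(y))[5]))
    r.move_to([*xy,z],down(best)); r.wait(0.2)
    p=vision.capture("wrist"); cv2.imwrite(f'pics/{name}.png',p['color'][:,:,::-1])
    np.savez(f'{name}.npz',**{k:np.array(p[k]) for k in ('K','xyz','rotation','color')})
    for t in names:
        print(t,[(np.round(d['uv'],1).tolist(),round(d['conf'],2)) for d in vision.pinpoint(p,t)][:4])
    print(np.round(p['xyz']),best,r.read_state()['t'],np.round(r.read_state()['joint_pos'],2))
    return p
E
python3 - <<'E'
from h import *
p=look((590,-255),330,-0.53+np.pi/2,'wf',('vee','vee_left','vee_right','fixture','nest'))
p=look((560,132),300,-0.18+np.pi/2,'wl',('lens','lens_glass'))
E
```

```text
Traceback (most recent call last):
  File "h.py", line 24, in look
    best=min((y for y in (yaw,yaw+np.pi) if r.ik([*xy,z],down(y)) is not None),key=lambda y:abs(r.ik([*xy,z],down(y))[5]))
  File "h.py", line 24, in <genexpr>
    best=min((y for y in (yaw,yaw+np.pi) if r.ik([*xy,z],down(y)) is not None),key=lambda y:abs(r.ik([*xy,z],down(y))[5]))
                                                         ~~~~^^^
  File "h.py", line 22, in down
    return R.from_matrix(np.array([[s,c,0],[-c,s,0],[0,0,-1]])).as_quat(scalar_first=True)
           ~~~~~~~~~~~~~^^^^^^^^^^^^^^^^^^^^^^^^^^^^^^^^^^^^^^^
  File "scipy/spatial/transform/_rotation.pyx", line 1143, in scipy.spatial.transform._rotation.Rotation.from_matrix
ValueError: Non-positive determinant (left-handed or null coordinate frame) in rotation matrix 0: [[ 0.86280707  0.50553334  0.        ]
 [-0.50553334  0.86280707  0.        ]
 [ 0.          0.         -1.        ]].
```

```bash
sed -i 's/\[\[s,c,0\],\[-c,s,0\]/[[-s,c,0],[c,s,0]/' h.py
python3 - <<'E'
from h import *
p=look((590,-255),330,-0.53+np.pi/2,'wf',('vee','vee_left','vee_right','fixture','nest'))
p=look((560,132),300,-0.18+np.pi/2,'wl',('lens','lens_glass'))
E
```

```text
vee [([321.7, 210.3], 0.65)]
vee_left []
vee_right []
fixture [([323.4, 198.1], 0.63)]Traceback (most recent call last):
  File "<stdin>", line 2, in <module>
  File "h.py", line 29, in look
    print(t,[(np.round(d['uv'],1).tolist(),round(d['conf'],2)) for d in vision.pinpoint(p,t)][:4])
                                                                        ~~~~~~~~~~~~~~~^^^^^
ValueError: it knows: carton, fixture, jar, lens, lens_glass, rack, short_lens, thin_lens, vee, vee_left, vee_right
```

```bash
python3 - <<'E'
from h import *
p=look((560,132),300,-0.18+np.pi/2,'wl',('lens','lens_glass'))
E
```

```text
lens [([295.4, 7.4], 0.95), ([317.0, 212.6], 0.82)]
lens_glass [([316.4, 156.9], 0.85)]
[479. 147. 500.] 1.3907963267948966 5.3167 [ 0.13  0.33  1.3  -0.    1.51 -1.26]
```

View pics/wf.png

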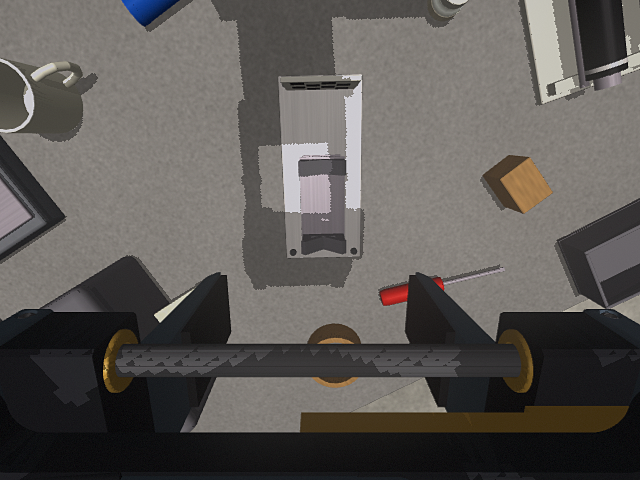

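View pics/wl.png

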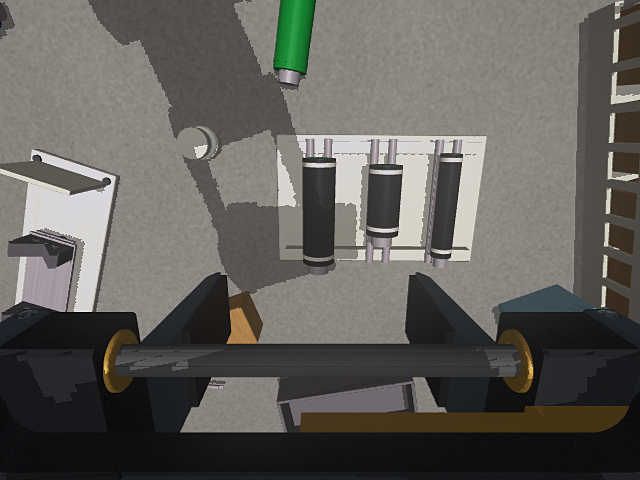

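wl: the big lens is at x≈319, from glass at row ~157 to barrel end at row ~265, aligned with the tool. wf: the fixture is at x≈322, with the card at row ~82 and the V supports at rows ~165 and ~243. I'll zoom in on both.

```bash
python3 - <<'E'
import cv2,numpy as np
a=cv2.imread('pics/wf.png')[68:268,270:380]; b=cv2.imread('pics/wl.png')[140:290,290:360]
a=cv2.resize(a,None,fx=3,fy=3,interpolation=2); b=cv2.resize(b,None,fx=4,fy=4,interpolation=2)
a=cv2.convertScaleAbs(a,alpha=1.3,beta=20);b=cv2.convertScaleAbs(b,alpha=1.6,beta=30)
cv2.imwrite('pics/zoom.png',np.hstack([a,b]))
print(a.shape,b.shape)
E
```

```text
(600, 330, 3) (600, 280, 3)
```

View pics/zoom.png

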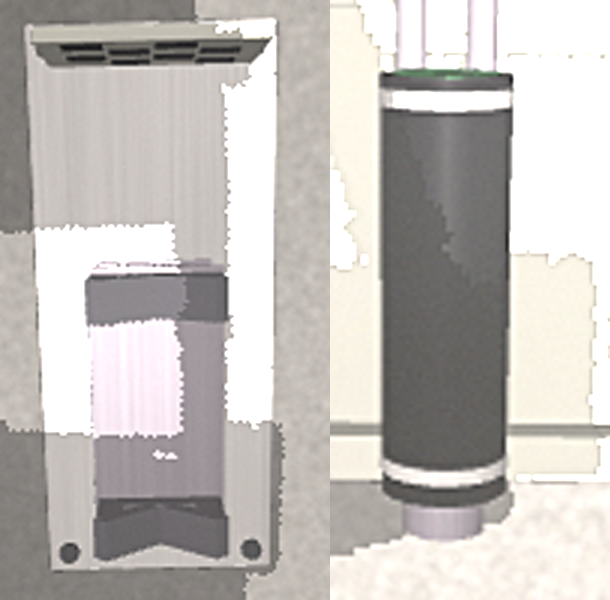

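```bash
cat > pose.py <<'E'
from h import *
from scipy.optimize import least_squares
f=dict(np.load('wf.npz')); l=dict(np.load('wl.npz'))
g=atz(l,(319.2,158.5),72); m=atz(l,(318.8,265.7),72)
L=(g+m)/2; ly=np.arctan2(*(m-g)[[1,0]]); 
pts=[(-60,1,74,88,275),(-60,-1,74,227,277),(-42,1,74,92,322),(-42,-1,74,227,320),(60,1,74,95,558),(60,-1,74,228,556)]
uv=np.array([(270+a/3,68+b/3) for *_,a,b in pts])
def res(q):
    x,y,t,w=q;c,s=np.cos(t),np.sin(t)
    # left in image may be -y of vee: w signed
    return np.concatenate([proj(f,(x+c*X-s*S*w,y+s*X+c*S*w,Z))-u for (X,S,Z,_,_),u in zip(pts,uv)])
s=least_squares(res,[590,-255,-.53,-24])
V=s.x[:2]; vy=s.x[2]
if __name__=='__main__':
    print('lens',g,m,L,np.linalg.norm(m-g),ly)
    print('vee',s.x,np.round(s.fun,1))
    c,si=np.cos(vy),np.sin(vy)
    for X,Y,Z in((-150,45,87),(-150,-45,87)):
        print('card',(proj(f,(V[0]+c*X-si*Y,V[1]+si*X+c*Y,Z))-(270,68))*3)
    a=vision.capture('scene');b=vision.capture('side')
    for p in(a,b):print(proj(p,(*V,78)),proj(p,(*L[:2],52)))
E
python3 pose.py
```

```text
lens [503.77839078 144.055134    72.        ] [631.67786683 120.15641939  72.        ] [567.7281288  132.10577669  72.        ] 130.11312206720854 -0.1847252211848235
vee [ 5.98015358e+02 -2.51635866e+02 -5.18135140e-01 -2.83241749e+01] [ 0.2  0.7  0.4 -0.7 -0.7 -0.   0.3 -0.   0.5 -0.  -0.7  0.1]
card [278.00044181  27.45669196]
card [35.22810587 31.12713741]
[197.6737159  185.25618128] [319.68970242 269.98122427]
[349.37438907 193.2832323 ] [290.49790681 257.00468852]
```

```bash
python3 - <<'E'
from pose import *
q=down(ly+np.pi/2); n=np.array([-np.sin(ly),np.cos(ly)])
xy=L[:2]-2.5*n   # +y side is the short lens
r.move_to([*xy,120],q); r.move_l([*xy,33.2],max_speed=80)
s=r.read_state();print(s['t'],s['tool_pos'],s['force'])
r.close_gripper(force=30); s=r.read_state();print(s['t'],s['gripper_width'],s['finger_force'],s['force'])
r.move_l([*xy,190],max_speed=120); r.wait(.2)
s=r.read_state();print(s['t'],s['gripper_width'],s['finger_force'],s['force'],s['torque'])
p=vision.capture('wrist');cv2.imwrite('pics/held.png',p['color'][:,:,::-1])
np.savez('held.npz',**{k:np.array(p[k]) for k in ('K','xyz','rotation','color')})
E
```

```text
7.4 [567.61826952 129.72006498  33.67769741] [-0.55135044  0.22449411 -0.47639964]
8.3083 34.42942481211143 27.551619708538055 [-0.79813265  6.05526367  2.18494253]
9.9667 34.518944606505706 26.130924224853516 [ 0.05434834 -0.53310477 -4.12174661] [ 0.12851825 -0.13804146  0.02500288]
```

View pics/held.png

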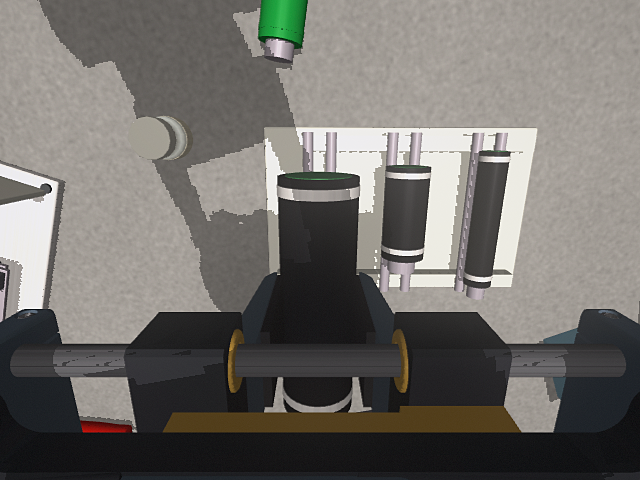

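Held view: the lens is gripped, with the glass rim's top edge at about (278–360, row 172–182) and the rear band at row ~400. The other two lenses are undisturbed. The 34.4 mm width reading is odd, so I'll check the lens pose against a projected model.

```bash
python3 - <<'E'
from pose import *
h=dict(np.load('held.npz')); s=r.read_state(); T=np.array(s['tool_pos']);print(T,s['ee_rot'])
ex=np.array([np.cos(ly),np.sin(ly),0]);ey=np.array([-np.sin(ly),np.cos(ly),0]);ez=np.array([0,0,1.])
im=h['color'][:,:,::-1].copy()
C=T+18.8*ez
for X,col in((-65,(0,0,255)),(65,(0,255,255)),(-58,(255,255,0))):
    P=[proj(h,C+X*ex+20*np.cos(a)*ey+20*np.sin(a)*ez) for a in np.linspace(0,6.283,40)]
    cv2.polylines(im,[np.int32(np.array(P)*16)],True,col,1,cv2.LINE_AA,4)
im=im[150:430,220:420]; cv2.imwrite('pics/heldz.png',cv2.resize(cv2.convertScaleAbs(im,alpha=1.4,beta=25),None,fx=2.1,fy=2.1,interpolation=2))
E
```

```text
[567.14062631 129.6238996  189.65988805] [-2.70923576e-04  9.22305797e-02  9.95737637e-01 -7.14837771e-05]
```

View pics/heldz.png

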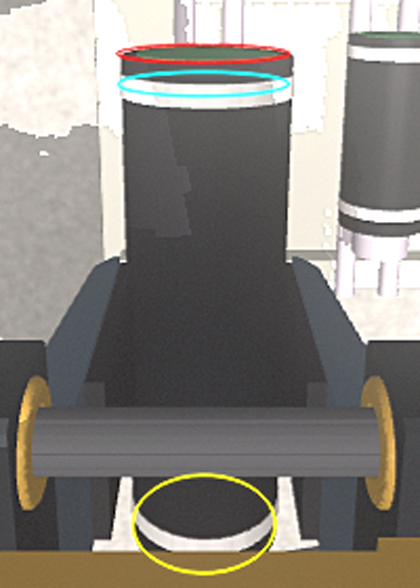

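Model and picture agree to about 1 mm: the lens is level and centred in the grip. On to the fixture.

```bash
python3 - <<'E'
from pose import *
q=down(vy+np.pi/2)
r.move_to([*V,185],q); r.move_l([*V,92],max_speed=80); r.wait(.2)
s=r.read_state();print(s['t'],s['tool_pos'],s['force'],s['torque'])
C=np.array(s['tool_pos'])+[0,0,18.8]
ex=np.array([np.cos(vy),np.sin(vy),0])
o=[]
for n in('scene','side'):
    p=vision.capture(n);im=p['color'][:,:,::-1].copy()
    u=proj(p,C).astype(int)
    for X in(C-65*ex,C+65*ex,(*V,78)): cv2.circle(im,tuple(proj(p,X).astype(int)),1,(0,0,255),-1)
    im=im[u[1]-50:u[1]+50,u[0]-65:u[0]+65]; o.append(cv2.resize(im,None,fx=3,fy=3,interpolation=2))
p=vision.capture('wrist'); o.append(cv2.resize(p['color'][:,:,::-1][120:430,160:480],(310,300)))
cv2.imwrite('pics/above.png',np.vstack([np.hstack(o[:2]),np.hstack([o[2],np.zeros((300,470,3),np.uint8)])]))
E
```

```text
12.95 [ 598.19244522 -251.71461418   92.40322346] [-0.32963466  0.44966012 -5.44037607] [ 0.08481016 -0.15137631 -0.03819903]
```

View pics/above.png

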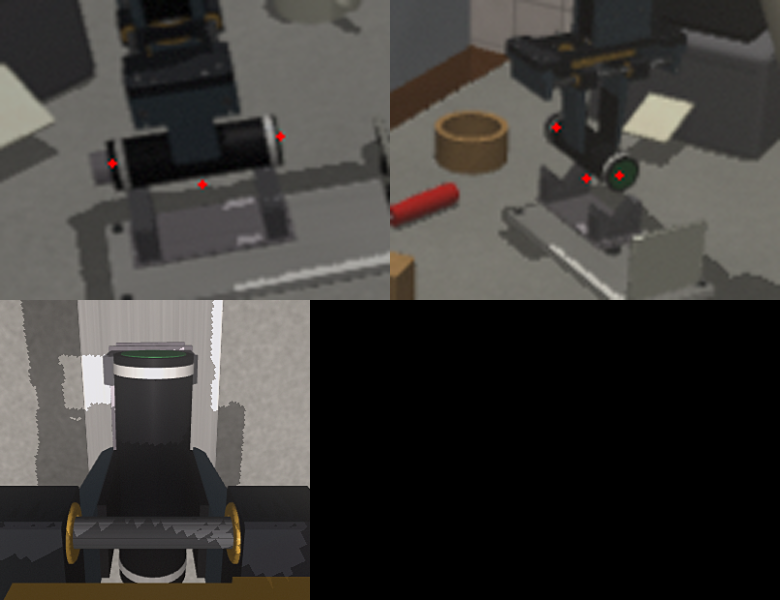

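The lens hangs above the V, glass toward the card and centred over both supports. I'll descend in small steps with force monitoring.

```bash
python3 - <<'E'
from pose import *
s=r.read_state();f0=np.array(s['force'])
r.move_l([*V,66],max_speed=40)
for z in (62,60,58,56,54,52,50,49):
    r.move_l([*V,z],max_speed=20); r.wait(.2); s=r.read_state()
    print(round(s['t'],1),z,np.round(s['tool_pos'],1),np.round(np.array(s['force'])-f0,2),np.round(s['torque'],2),round(s['gripper_width'],2))
    if s['force'][2]-f0[2]>9.5: break
E
```

```text
14.4 62 [ 598.  -251.6   62.1] [ 1.28 -0.38  0.19] [ 0.04 -0.14  0.04] 33.98
14.9 60 [ 598.  -251.7   60. ] [-0.26  0.1  -0.84] [ 0.03 -0.12 -0.03] 34.44
15.3 58 [ 598.3 -251.8   58.3] [0.01 0.12 6.23] [ 0.01 -0.1   0.05] 34.7
15.8 56 [ 598.2 -251.8   56.1] [ 1.36 -0.34  7.78] [-0.03 -0.28  0.15] 34.72
16.2 54 [ 598.1 -251.7   54.1] [ 1.62 -1.76  9.44] [-0.07 -0.37  0.17] 34.34
16.7 52 [ 598.1 -251.7   52.1] [ 2.1  -1.25  9.99] [-0.05 -0.35  0.23] 34.37
```

```bash
python3 - <<'E'
from pose import *
r.move_l([*V,49.5],max_speed=15); r.wait(.5); s=r.read_state()
print(s['t'],np.round(s['tool_pos'],1),np.round(s['force'],2),np.round(s['torque'],2),s['gripper_width'],s['finger_force'])
C=np.array(s['tool_pos'])+[0,0,18.8]; ex=np.array([np.cos(vy),np.sin(vy),0])
o=[]
for n in('scene','side'):
    p=vision.capture(n);im=p['color'][:,:,::-1]
    u=proj(p,C).astype(int)
    o.append(cv2.convertScaleAbs(cv2.resize(im[u[1]-35:u[1]+35,u[0]-50:u[0]+50],None,fx=4,fy=4,interpolation=2),alpha=1.5,beta=25))
p=vision.capture('wrist'); o.append(cv2.resize(p['color'][:,:,::-1][150:430,220:420],(214,300)))
cv2.imwrite('pics/seated.png',np.vstack([np.hstack(o[:2]),np.hstack([o[2],np.zeros((300,586,3),np.uint8)])]))
np.savez('seated.npz',**{k:np.array(p[k]) for k in ('K','xyz','rotation','color')})
E
```

```text
17.5167 [ 598.2 -251.7   49.8] [ 0.46 -0.1   6.23] [-0.02 -0.28  0.15] 34.420657980121725 28.611872792243958
```

View pics/seated.png

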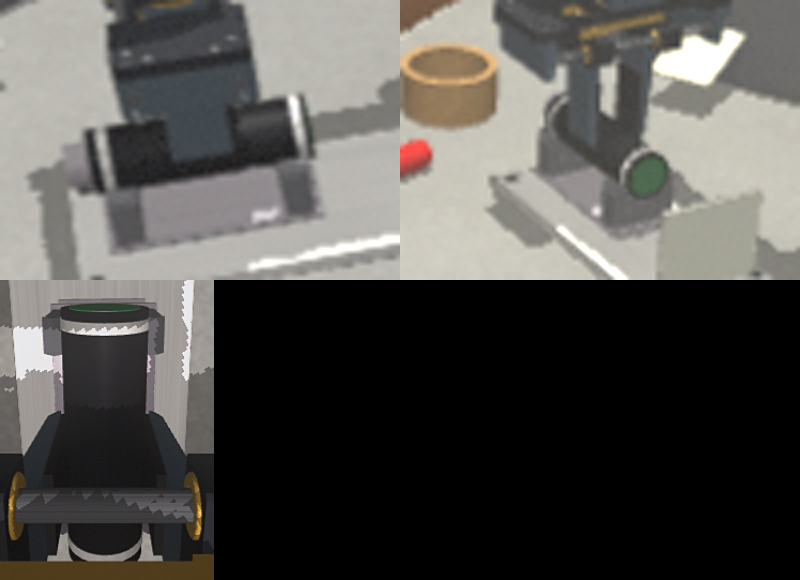

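Seated: the lens lies in both supports with the glass facing the card. Position says the nest is about 9 mm down and force says 6.5–9 mm, so I'll add a little margin.

```bash
python3 - <<'E'
from pose import *
r.move_l([*V,48.2],max_speed=10)
for i in range(4):
    r.wait(.3); s=r.read_state()
    print(s['t'],np.round(s['tool_pos'],1),np.round(s['force'],2),np.round(s['torque'],2),s['gripper_width'])
E
```

```text
18.25 [ 598.2 -251.7   48.5] [ 0.17 -0.4   6.46] [-0.01 -0.26  0.23] 34.4554439955869
18.55 [ 598.2 -251.7   48.5] [ 0.82 -0.01  7.34] [ 0.07 -0.27  0.14] 34.155119647260165
18.85 [ 598.1 -251.7   48.5] [ 0.17 -0.22  7.76] [ 0.   -0.26  0.2 ] 34.33906725015796
19.15 [ 598.2 -251.7   48.5] [ 0.13 -0.43  7.55] [ 0.08 -0.26  0.16] 34.130687936107954
```

```bash
python3 -c "
from bench import r
print(r.close_job())"
```

```text
the job is handed in; nothing more can be done
None
```

I handed the job in at about 19 s with the big lens seated in the V, glass toward the test card, and still gripped and pressed about 9–10 mm down (estimated from force and height); I never touched the other two lenses, the jar or the carton.

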